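# Bolt the vice plate to the bench

## Robot

A 6-joint arm with a two-finger parallel gripper is mounted at the origin on the work surface. World frame = base frame: x ahead of the robot, y to its left, z up, the work surface at z = 0. Lengths are in m, angles in degrees, forces in N, time in s.
With the tool pointing down it reaches from about 0.35 to 0.875 m from the base axis. Payload 4.2 kg.
Tool frame: the origin (TCP) lies midway between the tips of the shut fingers; the grasp point (between the pads) lies 19 mm behind it; z points along the fingers, y is the line along which they close (so a half turn about z gives the same grasp; the last joint's range is limited). The gripper opens to 87 mm and grips with 3 to 60 N. Pads are 19 mm wide; open, the fingers measure 117 mm over their backs; the gripper's body (75 mm by 190 mm) begins 51 mm behind the grasp point.
Start: joints at [14.817, 22.042, 0.453, 0, -68.411, -14.817], TCP at [0.625, 0, 0.223] pointing down, gripper open.
Joint ranges: [-179.83, 179.83], [-69.29, 118.12], [-61.27, 80.66], [-181.25, 117.63], [-171.15, -9.14], [-177.46, 177.46]. Speed limits (degrees/s): [159.86, 159.86, 180, 180, 180, 180].

## Interface

Orientations are given as a 3x3 rotation matrix whose columns are the frame's x, y, z axes.
In Python, from station import r, cams gives the robot as it stands.
- The arm moves only by the tool play_rows, never from a script. Its argument "commands" is text: rows parted by semicolons, each of 6 numbers parted by spaces: the shift along the world's x, y, z normalised to -1 to 1, where 1 is 30 mm, then the turn, a rotation vector about the world's x, y, z normalised to -1 to 1, where 1 is 0.15 rad. A call has 1 to 20 rows; each row shifts and turns the commanded pose from where the row before left it; what a row does not reach is not made up. A row lasts 1/10 s, in which the tool goes at most 50 mm and 8.59 degrees, less where a joint would pass 70% of its speed; a pose out of reach is approached as far as the arm can. A call with a number of a shift or a turn outside -1 to 1 is refused whole. A call with a gripper value outside its range is refused whole. "grip" is the finger opening in mm, from 0 to 87, set as the call begins (left out, the last holds). The fingers move at their own pace and stop on an object; the grip force is fixed at half the most. Time passes only in rows, so rows that do not move let the fingers close. It gives the time, the measured TCP pose, the force, the opening and the grip force at its end, in the units of the state.
- r.sense(): the state, without advancing time (a new reading comes with each control period).
- cams.capture(name): name is "scene" or "side" or "wrist"; returns (picture, depth): 384x512x3 uint8, blue, green, red; 384x512 float32, m along the optical axis (not along the pixel's ray), 0 where there is no reading.
- cams.camera_info(name): a dict with "mtx" (3x3 intrinsics, pixels), "k1" (the pictures are not rectified: a ray, as slopes to the right and down, at radius r is drawn at 1 + k1 r^2 times it, then the intrinsics apply), "R" (3x3) and "t" (3): a world point X has camera coordinates R X + t. Camera axes: x right, y down, z forward; pixel columns grow to the right and rows downward; lengths in m; the calibration is good to about 2 mm. A picture is of the moment at which its call begins: read the wrist's pose just before it. camera_info takes no time and is no camera call; for the wrist camera it gives the pose at the moment of the call.
- r.finish_job(): hands the job in; it is judged then, once.
The state is a dict: "time_s": time; "joints": joint angles; "joint_velocities": joint speeds; "effort": joint torques, N m; "tcp_pos": TCP position; "ee_rot": TCP orientation; "wrist_force": force on the tool from outside, world axes, zero at the start; "moment": the same for the moment, N m; "gripper_width": opening from 0.0 (shut) to 1.0 (fully open); "gripper_force": force on a finger pad.
Only numpy, scipy, OpenCV 4.12 (cv2) and the standard library are available. Lean on these libraries where they do the work, as an engineer would, in place of code of your own. Each camera call takes 0.05 s, during which the arm holds its last target. There are 200 camera calls.

## Task

Lock the drill vice to the bench: with one fingertip press the long spring catch pad down and keep it down while the other fingertip pushes the bolt by its upright plate, in one go, towards the vice until it is fully home in the keeper. Then let go so that the catch springs back up and locks the bolt, and leave the wooden pegs, the jar and the wrench where they stand.

Things in the scene. Friction and masses are not known exactly. Their poses are not given: they have to be found in the camera images.
- bench_plate: fixed dark steel base plate 130 mm (x) by 208 mm (y from -120 to 88) by 12 mm, carrying bolt and catch; beyond it at +y a keeper bridge (y 94 to 114 mm) and a grey drill vice (y 140 to 355, 84 mm high). Origin on the bench top. z up, +y: the way the bolt slides home, to the robot's left within 0.55 rad. Bolt bridges 41 mm high, wall beside the pad 40 mm
- catch_pad (a point): centre of the top face of the spring catch's pad: plain aluminium bar 110 mm long (along bench_plate's y), 28 mm wide (x), at x -28, y -12 mm of bench_plate, same axes; top 58 mm above the bench when up, 50 mm fully down. A fingertip may slide along it while pressing
- catch (a joint): travel of the catch straight down, m: 0 up (locking), 0.008 at its hard stop. Spring: 3 N to start it, 7 N fully down. It frees the bolt only when more than 0.005 down. Let go with the bolt at 0, 0.018 or 0.036 (within 1.5 mm) it springs up and blocks the bolt there; elsewhere its tooth stays under the bolt's teeth
- bolt_plate (a point): middle of the top edge of the bolt's upright thumb plate: steel, 28 mm wide (bench_plate's x), 10 mm thick (y), from 34 to 80 mm above the bench, same axes; at x 27 mm of bench_plate (55 mm from the pad's centre line), y -18 mm with the bolt back, +18 mm home. Push its -y face towards +y
- bolt (a joint): slide of the bolt towards the vice (bench_plate's +y), m: 0 to 0.001 at the start, 0.036 fully home against its stop. Sliding takes about 3 N; with the catch up it is blocked after 1 to 2 mm
- dowel_a: loose wooden peg, 22 mm across, 90 mm high, standing upright near the plate; origin at the centre of its foot
- dowel_b: another peg just like dowel_a
- jar: loose amber jar with white lid, 50 mm across, 75 mm high, standing; origin at the centre of its foot
- wrench: loose steel wrench 150 mm long lying flat on the bench along its own x; origin at its middle, underneath
Things that resemble listed ones, but are neither listed nor needed, are in the scene too. What is shaped like the dowel_b but pink is not meant. What is shaped like the dowel_a but turquoise is not meant.

How it is judged:
By the outcome, as a careful person would: the job done as asked, in the order asked, and still so for the second after the job is handed in, with the robot touching nothing.
It also fails if it takes over 40 s, if anything falls off the work surface, if the arm or the gripper's body presses on something with over 40 N, if the wrist force passes 120 N, or if a joint passes its speed limit or range.

## Working session

There is one attempt and no reset: what is moved stays moved. The work goes in short steps, Python scripts to look and compute and a tool call to move; the robot and the scene stay as the last step left them, time stands still between calls to the robot, and variables do not carry over. Pictures are saved under pics/ and viewed, at most 10 in all, crops included, and the job is handed in when it is done.

Besides the shell and the picture viewer there is one more tool, called after "Call:" as a command line: name --argument value ..., lists and objects as JSON in quotes. play_rows: Moves the arm, as the interface text tells. Scaled input: -1 to 1 covers 30 mm each way for a shift and 0.15 rad each way for a turn. Its arguments: {"type":"object","properties":{"commands":{"type":"string"},"grip":{"type":"number"}},"required":["commands"]}

```bash
mkdir -p pics; ls; python3 - <<'E'
from station import r,cams
import cv2,numpy as np
for n in("scene","side","wrist"):
    i=cams.camera_info(n);p,d=cams.capture(n)
    cv2.imwrite(f"pics/{n}0.png",p);np.savez(f"{n}0.npz",p=p,d=d,**i)
    print(n,i,(d>0).mean())
s=r.sense();print(s)
E
```

```text
pics
scene {'mtx': array([[467.62979116,   0.        , 261.4489019 ],
       [  0.        , 467.62979116, 190.55922104],
       [  0.        ,   0.        ,   1.        ]]), 'k1': -0.1327790818819334, 'R': array([[-0.87191026,  0.48950734,  0.01245192],
       [ 0.29704277,  0.54896642, -0.78128194],
       [-0.38927893, -0.67750899, -0.62405407]]), 't': array([ 0.54164235, -0.02220826,  1.19970791])} 0.9959716796875
side {'mtx': array([[479.9145488 ,   0.        , 260.34589725],
       [  0.        , 479.9145488 , 183.33736208],
       [  0.        ,   0.        ,   1.        ]]), 'k1': 0.0247446526292209, 'R': array([[ 0.98441367, -0.17470639, -0.02018426],
       [-0.12236659, -0.59798102, -0.79211433],
       [ 0.12631763,  0.78223805, -0.61003892]]), 't': array([-0.56051283,  0.05551642,  1.22375682])} 0.9957478841145834
wrist {'mtx': array([[280.04776246,   0.        , 251.96747404],
       [  0.        , 280.04776246, 192.04613173],
       [  0.        ,   0.        ,   1.        ]]), 'k1': 0.01075511606190689, 'R': array([[-9.99996679e-01,  2.35539945e-04,  2.56649386e-03],
 
[... 318 characters left out ...]
 -1.48156051e+01]), 'joint_velocities': array([ 0.06620834, -0.14668445,  0.17605494,  0.14016501,  0.1257099 ,
        0.06441935]), 'effort': array([ 3.86667998e-04, -3.91052306e+01,  1.87588084e+01,  4.22235444e+00,
        1.23758311e-02, -1.38926293e-04]), 'tcp_pos': array([6.24563936e-01, 4.04607909e-05, 2.21721197e-01]), 'ee_rot': array([[-9.80253144e-05, -9.99998670e-01, -1.62823584e-03],
       [-9.99999993e-01,  9.81354503e-05, -6.75615235e-05],
       [ 6.77212213e-05,  1.62822920e-03, -9.99998672e-01]]), 'wrist_force': array([-0.30217245, -0.23197741, -0.42329872]), 'moment': array([ 0.04293225, -0.01786523, -0.01659378]), 'gripper_force': 0.0, 'gripper_width': 0.998331308558663}
```

View pics/scene0.png

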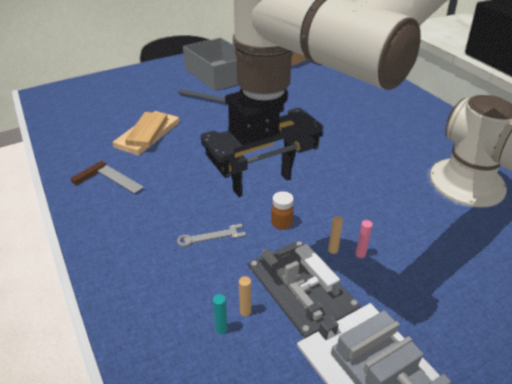

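View pics/side0.png

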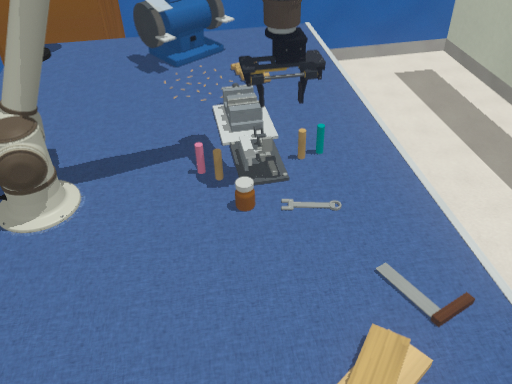

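View pics/wrist0.png

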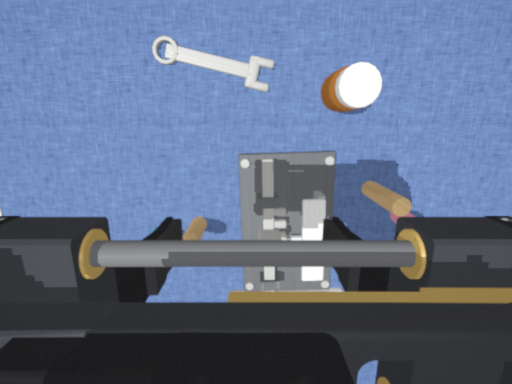

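The wrist view shows the plate at cols 240-335, rows 152-292, with the pad on the right (about 313,240) and the thumb plate near (275,218). Pegs, jar and wrench are around it. The scene and side views agree with this layout.

```bash
cat > h.py <<'E'
import numpy as np,cv2
def rays(i,uv):
    K=i['mtx'];q=(np.asarray(uv,float)-K[:2,2])/[K[0,0],K[1,1]]
    s=q.copy()
    for _ in range(8): s=q/(1+float(i['k1'])*(s**2).sum(-1,keepdims=True))
    return np.concatenate([s,np.ones(s.shape[:-1]+(1,))],-1)
def onplane(i,uv,z):
    d=rays(i,uv)@i['R'];c=-i['R'].T@i['t']
    return c+d*((z-c[2])/d[...,2:3])
def cloud(i,d):
    v,u=np.mgrid[:d.shape[0],:d.shape[1]]
    P=rays(i,np.stack([u,v],-1))*d[...,None]
    return np.where(d[...,None]>0,(P-i['t'])@i['R'],np.nan)
E
python3 - <<'E'
from h import *
for n in("wrist","scene"):
    f=np.load(n+"0.npz");p=f['p'];W=cloud(f,f['d']);z=W[...,2]
    hsv=cv2.cvtColor(p,cv2.COLOR_BGR2HSV);H,S,V=[hsv[...,k].astype(int) for k in range(3)]
    reg=(W[...,0]>.4)&(W[...,0]<.85)&(W[...,1]>-.2)&(W[...,1]<.45)&(z<.1)
    def rep(nm,m):
        k,l,st,c=cv2.connectedComponentsWithStats((m&reg).astype(np.uint8))
        for j in range(1,k):
            if st[j,4]>25:
                q=W[l==j];print(n,nm,c[j].round(),st[j,4],'med',np.median(q,0).round(4),'zmin/max',np.percentile(q[:,2],[5,95]).round(3))
                uv=np.argwhere(l==j)[:,::-1].astype(np.float32);(cx,cy),wh,a=cv2.minAreaRect(uv);b=cv2.boxPoints(((cx,cy),wh,a));
                zz=np.median(q[:,2]);print('   box',onplane(f,b,zz)[:,:2].round(4).tolist())
    rep('low grey',(S<70)&(z>.006)&(z<.02))
    rep('pad',(S<60)&(z>.053)&(z<.063))
    rep('high',(S<60)&(z>.068)&(z<.09))
    rep('wood/amber',(S>90)&(H<25)&(z>.015))
    rep('steel',(S<60)&(z<.012)&(V>120))
E
python3 -c "
import cv2;p=cv2.imread('pics/wrist0.png')[130:310,150:430];cv2.imwrite('pics/w0c.png',cv2.resize(p,None,fx=2.8,fy=2.8,interpolation=cv2.INTER_CUBIC))"
```

```text
wrist low grey [216.  62.] 1513 med [ 0.6638 -0.1366  0.007 ] zmin/max [0.006 0.008]
   box [[0.752, -0.136], [0.7394, -0.17], [0.5965, -0.1376], [0.6056, -0.1018]]
wrist low grey [285. 188.] 5571 med [0.5751 0.0191 0.0118] zmin/max [0.01  0.013]
   box [[0.6428, -0.0228], [0.5145, -0.0269], [0.5013, 0.0963], [0.6405, 0.101]]
wrist low grey [252. 278.] 451 med [0.624  0.1614 0.0118] zmin/max [0.011 0.016]
   box [[0.6372, 0.1432], [0.6078, 0.1433], [0.6074, 0.1834], [0.6375, 0.1833]]
wrist low grey [302. 280.] 1031 med [0.5556 0.1672 0.0117] zmin/max [0.008 0.014]
   box [[0.5908, 0.1835], [0.5915, 0.1434], [0.4914, 0.1434], [0.4882, 0.1835]]
wrist pad [338.  95.] 27 med [ 0.5317 -0.0928  0.0604] zmin/max [0.053 0.062]
   box [[0.5377, -0.1003], [0.5342, -0.1021], [0.5217, -0.0825], [0.5252, -0.0806]]
wrist pad [313. 219.] 922 med [0.5491 0.0515 0.0577] zmin/max [0.056 0.059]
   box [[0.5647, 0.0272], [0.5357, 0.0272], [0.5323, 0.0796], [0.5624, 0.0796]]
wrist pad [269. 236.] 78 med [0.6028 0.0735 0.0588] zmin/max [0.054 0.063]
   box [[0.6172, 0.072], [0.5897, 0.0693], [0.5889, 0.07
[... 6186 characters left out ...]
[[0.6017, 0.2007], [0.5302, 0.179], [0.5281, 0.2052], [0.5985, 0.2253]]
scene steel [319. 357.] 637 med [0.6393 0.2299 0.011 ] zmin/max [0.003 0.012]
   box [[0.6597, 0.1884], [0.6029, 0.1779], [0.6048, 0.2795], [0.6577, 0.2861]]
scene steel [399. 338.] 26 med [0.4913 0.2726 0.0114] zmin/max [0.003 0.012]
   box [[0.5023, 0.2684], [0.4842, 0.2642], [0.4835, 0.2771], [0.5014, 0.2811]]
scene steel [428. 369.] 118 med [0.4892 0.346  0.0111] zmin/max [0.    0.012]
   box [[0.4995, 0.3279], [0.4821, 0.3245], [0.4798, 0.3661], [0.4968, 0.3689]]
scene steel [345. 379.] 56 med [0.6237 0.2875 0.0112] zmin/max [0.01  0.012]
   box [[0.6371, 0.289], [0.6252, 0.2724], [0.6076, 0.2827], [0.6199, 0.2991]]
```

View pics/w0c.png

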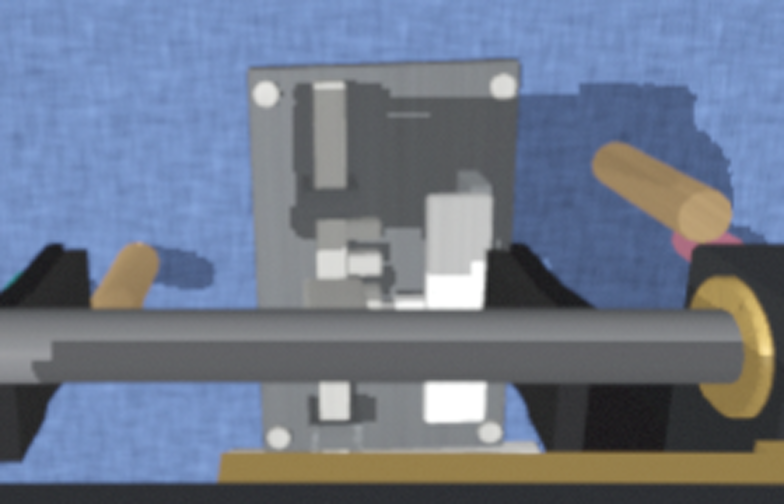

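```bash
python3 - <<'E'
from h import *
pads=[]
for n in("wrist","scene"):
    f=np.load(n+"0.npz");W=cloud(f,f['d']);hsv=cv2.cvtColor(f['p'],cv2.COLOR_BGR2HSV);z=W[...,2]
    m=(z>.055)&(z<.061)&(hsv[...,1]<60)&(abs(W[...,0]-.547)<.025)&(abs(W[...,1]-.082)<.065)
    q=W[m][:,:2];rect=cv2.minAreaRect(q.astype(np.float32));print(n,'pad rect',rect)
    pads.append(q)
    th=np.radians(2);X=np.array([np.cos(th),np.sin(th)]);Y=np.array([-X[1],X[0]]);o=np.array([.575,.095])
    P=W.reshape(-1,3);a=(P[:,:2]-o)@X;b=(P[:,:2]-o)@Y
    k=(abs(a)<.07)&(b>-.125)&(b<.1)&(P[:,2]>.014)&(P[:,2]<.1)
    # height map 10mm cells, rows b
    print('max height mm; cols x -60..60, rows y')
    for yb in range(-120,100,10):
        print('%5d'%yb,' '.join('%3d'%(1000*np.percentile(P[s,2],95)) if (s:=k&(a*1e3>=xa)&(a*1e3<xa+10)&(b*1e3>=yb)&(b*1e3<yb+10)).any() else '  .' for xa in range(-60,60,10)))
f=np.load("wrist0.npz")
# near edge of plate from wrist: rows of dark/blue change
hsv=cv2.cvtColor(f['p'],cv2.COLOR_BGR2HSV);S=hsv[...,1].astype(int)
uv=[(u,next(v for v in range(140,170) if S[v,u]<75)) for u in range(246,330,3)]
P=onplane(f,np.array(uv)-[0,.5],.012);c=np.polyfit(P[:,0],P[:,1],1);print('near edge slope deg',np.degrees(np.arctan(c[0])),np.polyval(c,.579))
uv=[(next(u for u in range(225,255) if S[v,u]<75),v) for v in range(158,205,3)];P=onplane(f,np.array(uv)-[.5,0],.012);c=np.polyfit(P[:,1],P[:,0],1);print('right edge',np.degrees(-np.arctan(c[0])),np.polyval(c,.0))
E
```

```text
wrist pad rect ((0.5469943284988403, 0.08259320259094238), (0.028601359575986862, 0.11027707159519196), 2.1829826831817627)
max height mm; cols x -60..60, rows y
 -120  16   .   .   .   .   .   .  33  34  34  14  17
 -110  16   .   .   .   .   .   .  32  35  34   .  17
 -100   .   .   .   .  14   .   .   .  34  34   .   .
  -90   .   .   .   .   .  14  14   .  35  34   .   .
  -80   .   .   .   .   .   .   .   .  34  34   .   .
  -70   .  58  58  58  58   .   .  41  41  41   .   .
  -60   .  58  58  58  58   .   .  41  41  41   .   .
  -50   .  58  59  58  58   .  32  32  34  34   .   .
  -40  14  57  58  58  58   .  32  32  35  34   .   .
  -30   .   .  58  58  58   .  33  69  70  70  55   .
  -20   .   .  58  59  58   .  32  53   .   .  62   .
  -10   .   .   .   .  29  29  32  31   .   .   .   .
    0   .   .   .   .   .   .   .   .   .   .   .   .
   10   .   .   .   .   .   .   .   .   .   .   .   .
   20   .  58  58  59  58   .   .   .   .   .   .   .
   30   .  58  58  58  58   .   .   .  34  34   .   .
   40   .  58  58  58  58   .   .   .  35  34   .   .
   50   .   .   .   
[... 1006 characters left out ...]
-10   .  59  59  59  58  30  33  36  36  35  15  14
    0   .  59  59  59  58  30  34  34  36  34  16  14
   10   .  58  59  59  59  14  34  35  35  36   .  14
   20   .  58  60  60  60  14  14  34  37  35  14  15
   30  14  58  59  59  59  14   .  34  36  34   .   .
   40   .  43  59  59  59  14   .  33  36  35  14   .
   50   .   .  14  14  14  14   .  43  42  42  32   .
   60  14  14  14  14  14   .   .  41  43  41  39  15
   70  17   .  15  14  14  14  14   .  34  34   .  18
   80  17  14  16   .  14  14   .   .  14  15  14  14
   90  14   .  14  14  14  14   .  43  44  43  25  14
near edge slope deg 1.7449511005773009 -0.02553826584635653
right edge 1.8730357836133242 0.6424866699786412
```

Call:
play_rows --commands "-0.55 0.61 0 0 0 0.08; -0.55 0.61 0 0 0 0.07; -0.54 0.62 0 0 0 0.07; 0 0 -0.8 0 0 0; 0 0 -0.8 0 0 0; 0 0 -0.8 0 0 0; 0 0 -0.8 0 0 0; 0 0 -0.7 0 0 0; 0 0 -0.6 0 0 0; 0 0 0 0 0 0; 0 0 0 0 0 0; 0 0 0 0 0 0" --grip 40

```text
time_s: 1.35
tcp_pos: [0.5766, 0.0554, 0.0887]
ee_rot: [[0.033, -0.999, 0.002], [-0.999, -0.033, 0.0], [-0.0, -0.002, -1.0]]
wrist_force: [0.2, 0.1, -0.1]
gripper_width: 0.459
gripper_force: 0.0
```

```bash
python3 - <<'E'
from station import r,cams
import cv2,numpy as np
a=[]
for n in("scene","side","wrist"):
    i=cams.camera_info(n);p,d=cams.capture(n);np.savez(f"{n}1.npz",p=p,d=d,**i);a.append(p)
c=lambda p,y,x,h,w:cv2.resize(p[y:y+h,x:x+w],(400,300),interpolation=cv2.INTER_CUBIC)
o=np.vstack([np.hstack([c(a[0],190,220,150,200),c(a[1],90,180,120,160)]),np.hstack([cv2.resize(a[2],(400,300)),c(a[2],130,150,180,240)])])
cv2.imwrite("pics/m1.png",o)
s=r.sense();print(s['tcp_pos'],s['ee_rot'],s['wrist_force'],s['gripper_width']*87,s['time_s'])
E
```

```text
[0.57636418 0.05542183 0.08866489] [[ 3.30379341e-02 -9.99452099e-01  1.99910245e-03]
 [-9.99453909e-01 -3.30366312e-02  6.81299723e-04]
 [-6.14882828e-04 -2.02051950e-03 -9.99997770e-01]] [-1.19621263 -0.65005287 -0.55247506] 39.87043077769098 1.5
```

View pics/m1.png

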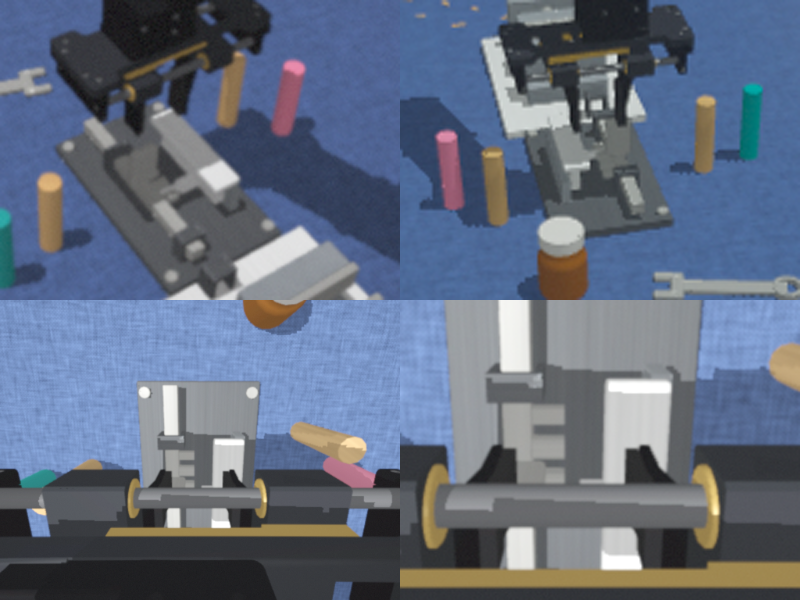

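The fingers straddle the pad and bolt lines just behind the thumb plate (side panel tips near (570,115) and (625,115)). Nothing has been disturbed. I'll check the tip geometry in the depth clouds.

```bash
python3 - <<'E'
from h import *
th=.033;X=np.array([np.cos(th),np.sin(th)]);Y=np.array([-X[1],X[0]]);o=np.array([.5746,.0951])
for n in("scene","side"):
    f=np.load(n+"1.npz");W=cloud(f,f['d']);V=f['p'].max(-1)
    a=(W[...,:2]-o)@X*1e3;b=(W[...,:2]-o)@Y*1e3;z=W[...,2]*1e3
    for lo,hi in((88,100),(100,115)):
      for s in(-1,1):
        m=(V<75)&(z>lo)&(z<hi)&(a*s>5)&(a*s<60)&(b>-80)&(b<0)
        if m.sum()>3: print(n,lo,s,m.sum(),'x',np.percentile(a[m],[3,50,97]).round(1),'y',np.percentile(b[m],[3,50,97]).round(1),'zmin',z[m].min().round(1))
    m=(V>75)&(z>70)&(z<83)&(abs(a-27)<20)&(abs(b+18)<15)
    if m.sum()>3: print(n,'plate x',np.percentile(a[m],[3,50,97]).round(1),'y',np.percentile(b[m],[3,50,97]).round(1))
E
```

```text
scene 88 -1 30 x [-25.3 -20.7 -19.5] y [-47.  -33.4 -27.6] zmin 90.8
scene 88 1 43 x [20.7 28.3 29.4] y [-49.4 -35.4 -27.7] zmin 89.0
scene 100 -1 54 x [-26.7 -21.2 -19.1] y [-46.7 -33.4 -28.4] zmin 100.3
scene 100 1 50 x [19.6 28.1 29.6] y [-46.5 -31.5 -27.3] zmin 100.1
scene plate x [14.6 28.1 40.1] y [-22.5 -15.2 -13. ]
side 88 -1 13 x [-28.  -24.7 -20.5] y [-52.1 -50.3 -37.6] zmin 89.0
side 88 1 16 x [20.5 24.2 29.4] y [-53.1 -49.4 -38.3] zmin 89.4
side 100 -1 16 x [-28.5 -24.7 -21.2] y [-53.6 -49.8 -41.3] zmin 100.6
side 100 1 20 x [20.2 22.7 26.9] y [-53.4 -48.7 -37.5] zmin 100.1
side plate x [12.9 19.4 37.6] y [-27.  -23.3 -16.8]
```

Call:
play_rows --commands "-0.067 0 -0.3 0 0 0; 0 0 -0.3 0 0 0; 0 0 -0.3 0 0 0; 0 0 0 0 0 0; 0 0 0 0 0 0; 0 0 0 0 0 0" --grip 46

```text
time_s: 2.1
tcp_pos: [0.5739, 0.0552, 0.0606]
ee_rot: [[0.033, -0.999, -0.0], [-0.999, -0.033, -0.0], [0.0, 0.0, -1.0]]
wrist_force: [0.0, -0.5, 0.2]
gripper_width: 0.532
gripper_force: 0.0
```

Call:
play_rows --commands "0 0 -0.1 0 0 0; 0 0 -0.1 0 0 0; 0 0 0 0 0 0; 0 0 0 0 0 0"

```text
time_s: 2.5
tcp_pos: [0.5743, 0.0553, 0.0551]
ee_rot: [[0.033, -0.999, 0.001], [-0.999, -0.033, 0.0], [-0.0, -0.001, -1.0]]
wrist_force: [0.6, 0.4, 4.3]
gripper_width: 0.526
gripper_force: 2.1
```

Call:
play_rows --commands "0 0 -0.08 0 0 0; 0 0 -0.08 0 0 0; 0 0 0 0 0 0; 0 0 0 0 0 0"

```text
time_s: 2.9
tcp_pos: [0.5743, 0.0553, 0.0505]
ee_rot: [[0.033, -0.999, 0.001], [-0.999, -0.033, 0.0], [-0.0, -0.001, -1.0]]
wrist_force: [-0.0, 0.8, 6.5]
gripper_width: 0.531
gripper_force: 3.2
```

Call:
play_rows --commands "-0.005 0.15 -0.01 0 0 0; -0.005 0.15 0 0 0 0; -0.005 0.15 0 0 0 0; -0.005 0.15 0 0 0 0; -0.005 0.15 0 0 0 0; -0.005 0.15 0 0 0 0; -0.005 0.15 0 0 0 0; -0.005 0.15 0 0 0 0; -0.005 0.15 0 0 0 0; 0 0 0 0 0 0; 0 0 0 0 0 0"

```text
time_s: 4.0
tcp_pos: [0.5729, 0.0945, 0.0504]
ee_rot: [[0.034, -0.999, 0.001], [-0.999, -0.034, -0.002], [0.002, -0.0, -1.0]]
wrist_force: [0.7, -4.6, 7.4]
gripper_width: 0.527
gripper_force: 4.0
```

Call:
play_rows --commands "0 0.06 0 0 0 0; 0 0.06 0 0 0 0; 0 0 0 0 0 0; 0 0 0 0 0 0"

```text
time_s: 4.4
tcp_pos: [0.5728, 0.0961, 0.0504]
ee_rot: [[0.032, -0.999, -0.0], [-0.999, -0.032, -0.004], [0.004, 0.001, -1.0]]
wrist_force: [1.5, -11.1, 7.8]
gripper_width: 0.533
gripper_force: 7.4
```

Call:
play_rows --commands "0 0.07 0 0 0 0; 0 0 0 0 0 0; 0 0 0 0 0 0"

```text
time_s: 4.7
tcp_pos: [0.5727, 0.0964, 0.0505]
ee_rot: [[0.031, -1.0, -0.001], [-1.0, -0.031, -0.006], [0.006, 0.002, -1.0]]
wrist_force: [4.4, -17.9, 7.6]
gripper_width: 0.529
gripper_force: 10.9
```

```bash
python3 - <<'E'
from station import r,cams
from h import *
th=.033;X=np.array([np.cos(th),np.sin(th)]);Y=np.array([-X[1],X[0]]);o=np.array([.5746,.0951])
f=dict(cams.camera_info("scene"));p,d=cams.capture("scene");f0=np.load("scene0.npz")
for q,dd in((f0['p'],f0['d']),(p,d)):
    W=cloud(f,dd);V=q.max(-1);a=(W[...,:2]-o)@X*1e3;b=(W[...,:2]-o)@Y*1e3;z=W[...,2]*1e3
    m=(V>75)&(z>60)&(z<83)&(abs(a-27)<12)&(abs(b)<32)
    print(m.sum(),np.percentile(b[m],[3,25,50,75,97]).round(1))
    m=(abs(z-80)<2)&(V>75)&(abs(a-27)<12)&(abs(b)<32);print(' top',m.sum(),np.percentile(b[m],[3,50,97]).round(1))
E
```

```text
122 [-22.  -16.6 -14.5 -13.3 -12.2]
 top 45 [-22.3 -17.4 -13. ]
127 [13.8 18.3 21.2 22.1 23.4]
 top 52 [14.2 19.4 23.3]
```

Call:
play_rows --commands "0 -0.07 0 0 0 0; 0 0 0 0 0 0; 0 0 0.1 0 0 0; 0 0 0.1 0 0 0; 0 0 0.1 0 0 0; 0 0 0.1 0 0 0; 0 0 0.1 0 0 0; 0 0 0 0 0 0; 0 0 0 0 0 0"

```text
time_s: 5.65
tcp_pos: [0.5693, 0.0961, 0.0622]
ee_rot: [[0.03, -1.0, -0.008], [-1.0, -0.03, -0.005], [0.004, 0.008, -1.0]]
wrist_force: [0.6, -7.9, -2.5]
gripper_width: 0.528
gripper_force: 3.8
```

Call:
play_rows --commands "0 -0.2 0 0 0 0; 0 -0.3 0 0 0 0; 0 0 0.5 0 0 0; 0 0 1 0 0 0; 0 0 1 0 0 0; 0 0 1 0 0 0; 0 -0.8 1 0 0 0; 0 -0.8 0.5 0 0 0; 0 -0.8 0 0 0 0; 0 -0.8 0 0 0 0; 0 0 0 0 0 0; 0 0 0 0 0 0; 0 0 0 0 0 0"

```text
time_s: 6.95
tcp_pos: [0.5725, -0.0112, 0.2144]
ee_rot: [[0.033, -0.999, 0.0], [-0.999, -0.033, 0.0], [-0.0, -0.0, -1.0]]
wrist_force: [0.7, 0.5, -0.4]
gripper_width: 0.531
gripper_force: 0.0
```

```bash
python3 - <<'E'
from station import r,cams
from h import *
th=.033;X=np.array([np.cos(th),np.sin(th)]);Y=np.array([-X[1],X[0]]);o=np.array([.5746,.0951])
a2=[]
for n in("scene","side"):
    f=dict(cams.camera_info(n));p,d=cams.capture(n);f0=np.load(n+"0.npz");a2.append(p)
    for q,dd in((f0['p'],f0['d']),(p,d)):
        W=cloud(f,dd);V=q.max(-1);a=(W[...,:2]-o)@X*1e3;b=(W[...,:2]-o)@Y*1e3;z=W[...,2]*1e3
        m=(abs(z-80)<2)&(V>75)&(abs(a-27)<12)&(abs(b)<32)
        k=(abs(a+28)<9)&(abs(b+12)<48)&(z>40)&(z<70)
        print(n,'plate y',m.sum() and np.median(b[m]).round(1),'pad z',k.sum(),np.median(z[k]).round(2))
c=lambda p,y,x,h,w:cv2.resize(p[y:y+h,x:x+w],(400,300),interpolation=cv2.INTER_CUBIC)
cv2.imwrite("pics/m2.png",np.hstack([c(a2[0],190,170,165,220),c(a2[1],90,180,135,180)]))
s=r.sense();print(s['tcp_pos'],s['wrist_force'],s['time_s'])
E
```

```text
scene plate y -17.4 pad z 331 58.0
scene plate y 18.8 pad z 339 57.92
side plate y -22.8 pad z 125 56.86
side plate y 12.1 pad z 124 56.61
[ 0.57251485 -0.01090536  0.21434   ] [ 0.07494168  0.19515715 -0.38389915] 7.05
```

View pics/m2.png

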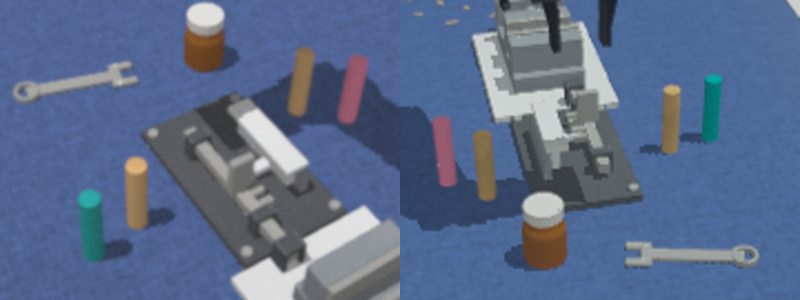

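The thumb plate has moved about 36 mm (left panel, around (240,170)), the pad is back up at 58 mm, and the pegs, jar and wrench still stand where they were. The robot is clear, so I'm handing in.

```bash
python3 -c "
from station import r
print(r.finish_job())"
```

```text
the job is handed in; nothing more can be done
None
```

The bolt was pushed fully home (about 36 mm, up against its stop), the catch sprang back up to 58 mm, the pegs, jar and wrench look unmoved in the last pictures, and the job is handed in.

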